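Find the clay cutter with the tired spring and set it aside for repair

TASK

Four look-alike spring plunger cutters lie in the sloping rack and one has a tired spring. Working from the robot's left to its right, squeeze each one end to end, knob against rim, where it lies in its notch, with the same squeeze of about 12 newtons for about half a second, letting go before the next, to find the one that gives the most. Then lift that one out and set it down on its side in the steel repair tray without dropping it, leaving the other three in their notches and everything else on the bench where it is.

Things in the scene. Friction and masses are not known exactly. Their poses are not given: they have to be found in the camera images.
- rack: Fixed rack, 302 mm wide (y), base 130 mm deep (x). Origin: centre of underside; x away from the robot, up its 28 degree slope; y robot's left; z up. Open notches 28 mm wide, square to the slope, at y = 97.5, 32.5, -32.5, -97.5 mm. Cutter axes slope up 28 degrees to +x, mid-length over x = 0 at z = 95 mm. Rails hold the barrels 12-38 mm from the rim; both ends stand free.
- cutter_a: Clay cutter, one of four alike, 66 mm long, 65 g. Origin: centre of the flat cutting rim; z along its axis from rim to knob, up the rack's slope. Steel barrel 26 mm dia, z 0-38 mm; black hexagonal collar 32 mm across flats, z 38-44; spring; black knob 23 mm dia with flat end at z 66. The collar rests on a rail: it can slide up the slope, not down; it lifts out square to the slope.
- cutter_b: Clay cutter, one of four alike, 66 mm long, 65 g. Origin: centre of the flat cutting rim; z along its axis from rim to knob, up the rack's slope. Steel barrel 26 mm dia, z 0-38 mm; black hexagonal collar 32 mm across flats, z 38-44; spring; black knob 23 mm dia with flat end at z 66. The collar rests on a rail: it can slide up the slope, not down; it lifts out square to the slope.
- cutter_c: Clay cutter, one of four alike, 66 mm long, 65 g. Origin: centre of the flat cutting rim; z along its axis from rim to knob, up the rack's slope. Steel barrel 26 mm dia, z 0-38 mm; black hexagonal collar 32 mm across flats, z 38-44; spring; black knob 23 mm dia with flat end at z 66. The collar rests on a rail: it can slide up the slope, not down; it lifts out square to the slope.
- cutter_d: Clay cutter, one of four alike, 66 mm long, 65 g. Origin: centre of the flat cutting rim; z along its axis from rim to knob, up the rack's slope. Steel barrel 26 mm dia, z 0-38 mm; black hexagonal collar 32 mm across flats, z 38-44; spring; black knob 23 mm dia with flat end at z 66. The collar rests on a rail: it can slide up the slope, not down; it lifts out square to the slope.
- plunger_a (a joint): How far the knob of cutter_a is pushed in (m): 0 at rest, right out; 0.013 at the stop. It springs back. Under a 12 N squeeze three of the four give about 3.5 to 5.5 mm, the tired one about 10 mm; the cutter's overall length shrinks by as much.
- plunger_b (a joint): How far the knob of cutter_b is pushed in (m): 0 at rest, right out; 0.013 at the stop. It springs back. Under a 12 N squeeze three of the four give about 3.5 to 5.5 mm, the tired one about 10 mm; the cutter's overall length shrinks by as much.
- plunger_c (a joint): How far the knob of cutter_c is pushed in (m): 0 at rest, right out; 0.013 at the stop. It springs back. Under a 12 N squeeze three of the four give about 3.5 to 5.5 mm, the tired one about 10 mm; the cutter's overall length shrinks by as much.
- plunger_d (a joint): How far the knob of cutter_d is pushed in (m): 0 at rest, right out; 0.013 at the stop. It springs back. Under a 12 N squeeze three of the four give about 3.5 to 5.5 mm, the tired one about 10 mm; the cutter's overall length shrinks by as much.
- tray: Repair tray: empty shallow rectangular steel tray fixed to the bench, outside 210 (x) x 170 (y) mm, walls 3 mm thick and 29 mm high with the rolled rim, floor 3 mm thick. Origin: centre of its underside; z up. To one side of the rack, left or right.
- bowl: Bystander: stoneware bowl, 160 mm across the rim, 72 mm high, on the other side of the rack from the tray. Origin: centre of its foot.
- needle_tool: Bystander: needle tool lying on the bench, 12 mm thick wooden handle 100 mm long along its x, needle 45 mm more. Origin: under the handle's middle.
- loop_tool: Bystander: loop trimming tool lying on the bench, 13 mm thick handle 120 mm long along its x, wire loop 56 mm more. Origin: under the handle's middle.
- wood_rib: Bystander: flat kidney-shaped wooden rib, 90 x 60 mm, 6 mm thick. Origin: near its middle, underside.
- square_cutter: Bystander: a bigger square plunger cutter standing knob up, 56 x 56 mm, 72 mm high; not part of the job. Origin: centre of its underside.
- tub_lid: Bystander: grey round tub lid lying on the bench, 70 mm in diameter, 12 mm high. Origin: centre of its underside.
- bisque_cup: Bystander: unglazed cup, 76 mm in diameter, 80 mm high. Origin: centre of its underside.

How it is judged (in metres and radians):
On the way, in this order (a step that is already met when the one before it is completed fails the run):
1. the leftmost cutter, in its notch, squeezed with about 12 N (7.5 to 25 N on its plunger) for 0.2 s (((y of cutter_a in the frame of rack between 0.0775 and 0.1175 m and horizontal distance between cutter_a and rack below 0.12 m and value of joint plunger_a between 0.002 and 0.0078 m) or (y of cutter_b in the frame of rack between 0.0775 and 0.1175 m and horizontal distance between cutter_b and rack below 0.12 m and value of joint plunger_b between 0.0025 and 0.0098 m) or (y of cutter_c in the frame of rack between 0.0775 and 0.1175 m and horizontal distance between cutter_c and rack below 0.12 m and value of joint plunger_c between 0.0032 and 0.0124 m) or (y of cutter_d in the frame of rack between 0.0775 and 0.1175 m and horizontal distance between cutter_d and rack below 0.12 m and value of joint plunger_d above 0.006 m))), for 0.2 s.
2. the second cutter from the left, in its notch, squeezed with about 12 N (7.5 to 25 N on its plunger) for 0.2 s (((y of cutter_a in the frame of rack between 0.0125 and 0.0525 m and horizontal distance between cutter_a and rack below 0.12 m and value of joint plunger_a between 0.002 and 0.0078 m) or (y of cutter_b in the frame of rack between 0.0125 and 0.0525 m and horizontal distance between cutter_b and rack below 0.12 m and value of joint plunger_b between 0.0025 and 0.0098 m) or (y of cutter_c in the frame of rack between 0.0125 and 0.0525 m and horizontal distance between cutter_c and rack below 0.12 m and value of joint plunger_c between 0.0032 and 0.0124 m) or (y of cutter_d in the frame of rack between 0.0125 and 0.0525 m and horizontal distance between cutter_d and rack below 0.12 m and value of joint plunger_d above 0.006 m))), for 0.2 s.
3. the third cutter from the left, in its notch, squeezed with about 12 N (7.5 to 25 N on its plunger) for 0.2 s (((y of cutter_a in the frame of rack between -0.0525 and -0.0125 m and horizontal distance between cutter_a and rack below 0.12 m and value of joint plunger_a between 0.002 and 0.0078 m) or (y of cutter_b in the frame of rack between -0.0525 and -0.0125 m and horizontal distance between cutter_b and rack below 0.12 m and value of joint plunger_b between 0.0025 and 0.0098 m) or (y of cutter_c in the frame of rack between -0.0525 and -0.0125 m and horizontal distance between cutter_c and rack below 0.12 m and value of joint plunger_c between 0.0032 and 0.0124 m) or (y of cutter_d in the frame of rack between -0.0525 and -0.0125 m and horizontal distance between cutter_d and rack below 0.12 m and value of joint plunger_d above 0.006 m))), for 0.2 s.
4. the rightmost cutter, in its notch, squeezed with about 12 N (7.5 to 25 N on its plunger) for 0.2 s (((y of cutter_a in the frame of rack between -0.1175 and -0.0775 m and horizontal distance between cutter_a and rack below 0.12 m and value of joint plunger_a between 0.002 and 0.0078 m) or (y of cutter_b in the frame of rack between -0.1175 and -0.0775 m and horizontal distance between cutter_b and rack below 0.12 m and value of joint plunger_b between 0.0025 and 0.0098 m) or (y of cutter_c in the frame of rack between -0.1175 and -0.0775 m and horizontal distance between cutter_c and rack below 0.12 m and value of joint plunger_c between 0.0032 and 0.0124 m) or (y of cutter_d in the frame of rack between -0.1175 and -0.0775 m and horizontal distance between cutter_d and rack below 0.12 m and value of joint plunger_d above 0.006 m))), for 0.2 s.
At the end, for the whole second after the job is handed in: The cutter with the softest spring lies on its side (axis within about 15 degrees of level) at rest on the floor of the repair tray, inside its walls; the other three are at rest in their notches, within 12 mm of where they started and at the rack's slope (within about 8 degrees) (x of cutter_d in the frame of tray between -0.105 and 0.105 m and y of cutter_d in the frame of tray between -0.085 and 0.085 m and height (world z) of cutter_d below 0.026 m and angle between cutter_d's own z axis and vertical between 1.3 and 1.85 rad and contact force between cutter_d and tray above 0.1 N and linear speed of each of cutter_d, cutter_a, cutter_b, cutter_c below 0.03 m/s and distance of each of cutter_a, cutter_b, cutter_c from where it was at the start of the episode below 0.012 m and angle between cutter_a's own z axis and vertical between 0.94 and 1.22 rad and angle between cutter_b's own z axis and vertical between 0.94 and 1.22 rad and angle between cutter_c's own z axis and vertical between 0.94 and 1.22 rad); the robot touches nothing.
It fails at once if a sound cutter is taken out of its notch or shoved more than 25 mm (distance of any of cutter_a, cutter_b, cutter_c from where it was at the start of the episode above 0.025 m).
It fails at once if the soft cutter is dropped: falling free faster than 0.7 m/s (a fall of more than about 25 mm) (linear speed of cutter_d above 0.7 m/s and contact force between the fingers and cutter_d below 0.05 N).
It fails at once if another thing on the bench is moved by more than 30 mm (distance of any of bowl, needle_tool, loop_tool, wood_rib, square_cutter, tub_lid, bisque_cup from where it was at the start of the episode above 0.03 m).
It also fails if it takes over 64 s, if anything falls off the work surface, if the arm or the gripper's body presses on something with over 40 N, if the wrist force passes 120 N, or if a joint passes its speed limit or range.

ROBOT

A 6-joint arm with a two-finger parallel gripper is mounted at the origin on the work surface. World frame = base frame: x ahead of the robot, y to its left, z up, the work surface at z = 0. Lengths are in mm, angles in rad, forces in N, time in s.
With the tool pointing down it reaches from about 300 to 750 mm from the base axis. Payload 8.5 kg.
Tool frame: the origin (TCP) lies at the very end of the fingers, on their centre line; the grasp point (between the pads) lies 19 mm behind it (ctrl.tcp_to_grasp is the distance from the TCP to the grasp point, in mm); z points along the fingers, y is the line along which they close (so a half turn about z gives the same grasp; the last joint's range is limited). The gripper opens to 88 mm and grips with 3 to 60 N. Pads are 18 mm wide; open, the fingers measure 123 mm over their backs; the gripper's body (75 mm by 187 mm) begins 45 mm behind the grasp point.
Start: joints at [-1.47, 0.381, 1.297, -0, 1.464, -0.215], TCP at [170.811, -522.784, 204.648] pointing down, gripper open.
Joint ranges: [-3.11, 3.11], [-0.89, 2.33], [0.22, 2.48], [-1.42, 4.56], [0.17, 2.85], [-2.88, 2.88]. Speed limits (rad/s): [2.39, 2.39, 3.14, 3.14, 3.14, 3.14].

INTERFACE

Orientations are given as a unit quaternion [w, x, y, z].
In Python, from cell import ctrl gives the robot as it stands. The module is installed in compiled form; this text tells all that it offers.
- The arm moves only by the tool servo_tool, never from a script. Its argument "commands" is a list of rows, each a list of 7 numbers: the shift along the world's x, y, z in mm, then the turn, a rotation vector about the world's x, y, z in rad, then the closure, from -1 (fully open) to 1 (shut). In form: [[x, y, z, wx, wy, wz, fingers], ...]. A call has 1 to 20 rows; each row shifts and turns the commanded pose from where the row before left it; what a row does not reach is not made up. A row lasts 1/12 s, in which the tool goes at most 41.7 mm and 7.16 degrees, less where a joint would pass 70% of its speed; a pose out of reach is approached as far as the arm can. A call is refused whole if a number of a shift passes 41.7 or a number of a turn 0.125, either way. A call with a gripper value outside its range is refused whole. The fingers move at their own pace and stop on an object; "squeeze" is the grip in N (left out, the last holds). Time passes only in rows, so rows that do not move let the fingers close. It gives the time, the measured TCP pose, the force, the opening and the grip force at its end, in the units of the state.
- ctrl.get_obs(): the state, without advancing time (a new reading comes with each control period).
- ctrl.capture(name): name is "scene" or "top" or "wrist"; returns the picture (420x560x3 uint8, red, green, blue); there is no depth.
- ctrl.camera_info(name): a dict with "camera_matrix" (3x3 intrinsics, pixels), "dist_coeffs" ([k1, k2, p1, p2, k3] as OpenCV has them; the pictures are not rectified), "T" (4x4, takes a point from camera to world coordinates). Camera axes: x right, y up, looking along -z (the intrinsics and any distortion apply to the point x, -y, -z); pixel columns grow to the right and rows downward; lengths in mm; the calibration is good to about 2 mm. A picture is of the moment at which its call begins: read the wrist's pose just before it. camera_info takes no time and is no camera call; for the wrist camera it gives the pose at the moment of the call.
- ctrl.hand_in(): hands the job in; it is judged then, once.
Trained networks look in the newest picture that a camera, given by its name, has taken for a name from the list of things; names that differ only in an ending like _2 or _b are one class to them, and where a whole thing is asked for, a point or a joint stands for the part that bears it (a point fixed in the world has none). Each returns a list of dicts, best first, with "confidence" (0 to 1); they miss things now and then, are a little off and sometimes report something else, mostly with a low value. They report only what shows in the picture. A call takes as long as a camera call.
- ctrl.boxes_of(camera, name): "point" ([column, row] in pixels, amid what is visible of it).
- ctrl.mark_of(camera, name): "point" ([column, row] in pixels: a listed point, or the origin of a listed thing).
The state is a dict: "t": time; "q": joint angles; "joint_velocities": joint speeds; "effort": joint torques, N m; "tcp_pos": TCP position; "orientation": TCP orientation; "ft_force": force on the tool from outside, world axes, zero at the start; "ft_torque": the same for the moment, N m; "grip_width": finger opening in mm; "finger_force": force on a finger pad.
Only numpy, scipy, OpenCV 4.12 (cv2) and the standard library are available. Lean on these libraries where they do the work, as an engineer would, in place of code of your own. Each camera call takes 0.05 s, during which the arm holds its last target. There are 200 camera calls.

## Working session

There is one attempt and no reset: what is moved stays moved. The work goes in short steps, Python scripts to look and compute and a tool call to move; the robot and the scene stay as the last step left them, time stands still between calls to the robot, and variables do not carry over. Pictures are saved under pics/ and viewed, at most 10 in all, crops included, and the job is handed in when it is done.

Besides the shell and the picture viewer there is one more tool, called after "Emit:" in YAML: its name, and indented under it one key for each argument. servo_tool: Moves the arm, as the interface text tells. Its arguments: {"type":"object","properties":{"commands":{"type":"array","items":{"type":"array","items":{"type":"number"}}},"squeeze":{"type":"number"}},"required":["commands"]}

```bash
mkdir -p pics; python3 - <<'E'
from cell import ctrl
import cv2,numpy as np
for n in("scene","top"):
    im=ctrl.capture(n); cv2.imwrite(f"pics/{n}0.png",im[:,:,::-1])
    ci=ctrl.camera_info(n); print(n,np.round(ci["T"],3).tolist(),np.round(ci["camera_matrix"],1).tolist(),ci["dist_coeffs"])
    for k in("rack","cutter_a","tray","bowl"):
        for f in(ctrl.mark_of,ctrl.boxes_of):
            print(k,f.__name__,[(np.round(d["point"]).tolist(),round(d["confidence"],2)) for d in f(n,k)][:6])
o=ctrl.get_obs();print(o)
E
```

```text
scene [[-0.026, -0.594, 0.804, 1621.983], [1.0, -0.011, 0.024, 27.869], [-0.006, 0.805, 0.594, 830.253], [0.0, 0.0, 0.0, 1.0]] [[516.0, 0.0, 282.7], [0.0, 516.0, 207.1], [0.0, 0.0, 1.0]] [-0.19809108  0.          0.          0.          0.        ]
rack call [([278.0, 220.0], 0.9)]
rack call [([405.0, 199.0], 0.66), ([244.0, 181.0], 0.46)]
cutter_a call [([268.0, 190.0], 0.73), ([236.0, 188.0], 0.68), ([313.0, 190.0], 0.59), ([291.0, 192.0], 0.42)]
cutter_a call [([287.0, 194.0], 0.65), ([266.0, 192.0], 0.64), ([313.0, 194.0], 0.62), ([233.0, 194.0], 0.58)]
tray call [([401.0, 200.0], 0.62)]
tray call [([402.0, 198.0], 0.6)]
bowl call [([162.0, 207.0], 0.62)]
bowl call [([157.0, 191.0], 0.97)]
top [[-0.007, 0.983, -0.184, 380.264], [-1.0, -0.007, 0.002, -16.836], [0.001, 0.184, 0.983, 1141.686], [0.0, 0.0, 0.0, 1.0]] [[485.4, 0.0, 276.3], [0.0, 485.4, 208.8], [0.0, 0.0, 1.0]] [-0.05681021  0.          0.          0.          0.        ]
rack call [([276.0, 220.0], 0.93), ([264.0, 228.0], 0.19)]
rack call [([275.0, 221.0], 0.62)]
cutter_a call [([230.0, 225.0], 0.85), ([321.0, 231.0],
[... 432 characters left out ...]
823e+00,  3.80570260e-01,  1.29740991e+00,  2.44944454e-06,
        1.46356733e+00, -2.15288081e-01]), 'joint_velocities': array([-1.42858975e-03, -1.91306352e-04,  3.35603676e-04,  8.90484764e-05,
       -4.12408967e-04,  2.91650259e-03]), 'effort': array([ 2.17257337e-03, -4.37786329e+01, -2.24730062e+01,  7.14358455e-02,
        3.12128454e-02, -2.05264234e-05]), 'tcp_pos': array([ 170.81849002, -522.78526018,  204.66103117]), 'orientation': array([ 2.26060344e-05,  9.87559995e-01,  1.57242662e-01, -7.90872798e-08]), 'ft_force': array([-0.30266273,  0.80512284,  0.07089489]), 'ft_torque': array([ 0.0289724 ,  0.05085779, -0.00218405]), 'finger_force': 0.0, 'grip_width': 87.98870190102329}
```

View pics/top0.png

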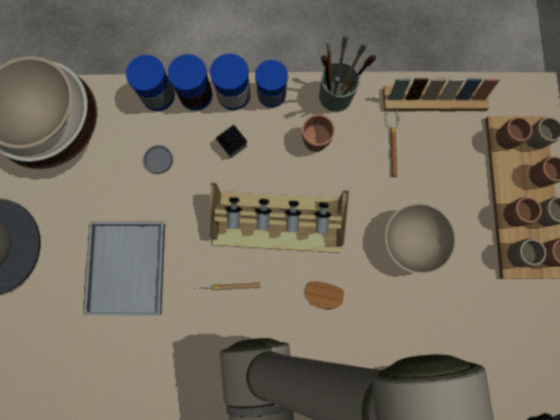

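View pics/scene0.png

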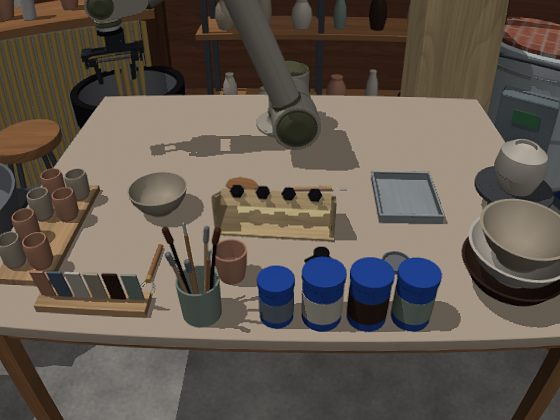

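The top view has +x up and +y left. The rack is centred near (278,220) and slightly yawed, with four cutters at columns 233, 262, 292 and 324. The tray is on the left, around (126,268). The bowl is on the right at (419,238). In the scene view all four knobs face the camera.

```bash
cat > h.py <<'E'
from cell import ctrl
import cv2,numpy as np
from scipy.spatial.transform import Rotation as R
def ray(n,px,ci=None):
    ci=ci or ctrl.camera_info(n);T=np.array(ci["T"])
    u=cv2.undistortPoints(np.array([[px]],float),np.array(ci["camera_matrix"]),np.array(ci["dist_coeffs"]))[0,0]
    d=T[:3,:3]@[u[0],-u[1],-1];return T[:3,3],d
def at_z(n,px,z,ci=None):
    o,d=ray(n,px,ci);return o+d*(z-o[2])/d[2]
def proj(n,P,ci=None):
    ci=ci or ctrl.camera_info(n);T=np.array(ci["T"]);p=(np.atleast_2d(P)-T[:3,3])@T[:3,:3];p=p*[1,-1,-1]
    return cv2.projectPoints(p,np.zeros(3),np.zeros(3),np.array(ci["camera_matrix"]),np.array(ci["dist_coeffs"]))[0][:,0]
E
python3 - <<'E'
from h import *
print("rack top",at_z("top",[277,220],0),"scene",at_z("scene",[278,220],0))
for p in([230,225],[262,228],[292,230],[321,231]): print("rim",at_z("top",p,79.5).round())
for p in([234,202],[264,203],[293,205],[324,207]): print("knob",at_z("top",p,110.5).round())
print("tray",at_z("top",[127,266],3),at_z("scene",[401,200],3))
im=ctrl.capture("top")[165:330,60:370]; cv2.imwrite("pics/crop.png",cv2.resize(im[:,:,::-1],None,fx=2.5,fy=2.5,interpolation=cv2.INTER_CUBIC))
E
```

```text
rack top [566.76571185 -20.41580039   0.        ] scene [554.34843207 -17.21481623   0.        ]
rim [543.  84.  80.]
rim [536.  13.  80.]
rim [531. -53.  80.]
rim [ 528. -117.   80.]
knob [589.  73. 110.]
knob [586.   8. 110.]
knob [581. -55. 110.]
knob [ 576. -122.  110.]
tray [459.17414099 332.74194728   3.        ] [462.04205497 321.20763637   3.        ]
```

View pics/crop.png

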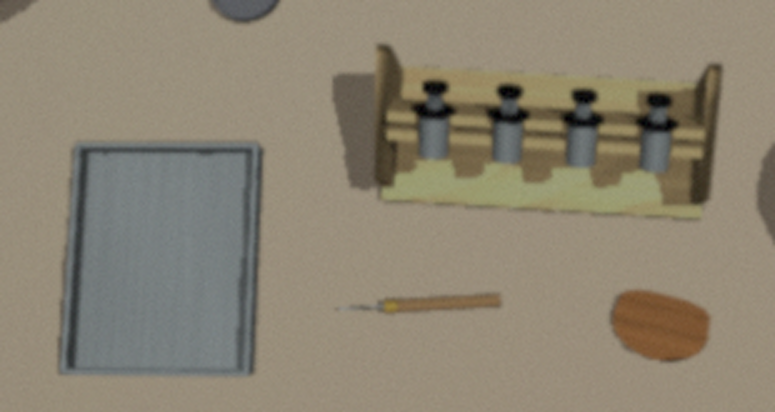

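The crop shows the rack yawed about -3.5°, with the rims near rows 158-170. The tray interior spans roughly (85-245, 150-370) in the crop. Next I hover over the rack, tilted square to the slope.

Emit:
servo_tool:
  commands:
    - [16,25,2,0,0,0.0995,-1]
    - [16,25,2,0,0,0.0995,-1]
    - [16,25,2,0,0,0.0995,-1]
    - [16,25,2,0,0,0.0995,-1]
    - [16,25,2,0,0,0.0995,-1]
    - [16,25,2,0,0,0.0995,-1]
    - [16,25,2,0,0,0.0995,-1]
    - [16,25,2,0,0,0.0995,-1]
    - [16,25,2,0,0,0.0995,-1]
    - [16,25,2,0,0,0.0995,-1]
    - [16,25,2,0,0,0.0995,-1]
    - [16,25,2,0,0,0.0995,-1]
    - [16,25,2,-0.0037,-0.061,0,-1]
    - [16,25,2,-0.0037,-0.061,0,-1]
    - [16,25,2,-0.0037,-0.061,0,-1]
    - [16,25,2,-0.0037,-0.061,0,-1]
    - [16,25,2,-0.0037,-0.061,0,-1]
    - [16,25,2,-0.0037,-0.061,0,-1]
    - [16,25,2,-0.0037,-0.061,0,-1]
    - [16,25,2,-0.0037,-0.061,0,-1]
  squeeze: 12

```text
t: 2.62
tcp_pos: [491.3, -21.5, 245.3]
orientation: [0.177, 0.706, 0.664, 0.167]
ft_force: [-0.1, -1.1, -0.2]
grip_width: 88.1
finger_force: 0.0
```

Emit:
servo_tool:
  commands:
    - [0,0,0,0,0,0,-1]
    - [0,0,0,0,0,0,-1]
    - [0,0,0,0,0,0,-1]

```text
t: 2.87
tcp_pos: [490.7, -23.2, 244.8]
orientation: [0.176, 0.707, 0.665, 0.166]
ft_force: [0.0, -0.9, 0.7]
grip_width: 88.0
finger_force: 0.0
```

```bash
python3 - <<'E'
from h import *
o=ctrl.get_obs();print(o["t"],o["tcp_pos"].round(1),R.from_quat(np.roll(o["orientation"],-1)).as_matrix().round(3).tolist())
ci=ctrl.camera_info("wrist");print(np.round(ci["T"],2).tolist(),np.round(ci["camera_matrix"]).tolist(),ci["dist_coeffs"])
im=ctrl.capture("wrist");cv2.imwrite("pics/w1.png",im[:,:,::-1])
for k in("rack","cutter_a","plunger_a"):
    for f in(ctrl.mark_of,ctrl.boxes_of): print(k,[(np.round(d["point"]).tolist(),round(d["confidence"],2)) for d in f("wrist",k)][:6])
E
```

```text
2.8667 [490.7 -23.2 244.8] [[0.061, 0.882, 0.468], [0.998, -0.053, -0.029], [-0.0, 0.469, -0.883]]
[[0.88, 0.21, -0.42, 410.34], [-0.05, 0.94, 0.34, 64.32], [0.47, -0.28, 0.84, 404.11], [0.0, 0.0, 0.0, 1.0]] [[337.0, 0.0, 284.0], [0.0, 337.0, 207.0], [0.0, 0.0, 1.0]] [-0.07004291  0.          0.          0.          0.        ]
rack [([242.0, 157.0], 0.8), ([127.0, 268.0], 0.72), ([242.0, 73.0], 0.25)]
rack [([236.0, 141.0], 0.77)]
cutter_a [([243.0, 144.0], 0.94), ([248.0, 205.0], 0.88), ([243.0, 74.0], 0.86), ([249.0, 254.0], 0.66)]
cutter_a [([275.0, 203.0], 0.86), ([275.0, 256.0], 0.8), ([276.0, 73.0], 0.73)]Traceback (most recent call last):
  File "<stdin>", line 6, in <module>
ValueError: it knows: bisque_cup, bowl, cutter, loop_tool, needle_tool, rack, square_cutter, tray, tub_lid, wood_rib
```

View pics/w1.png

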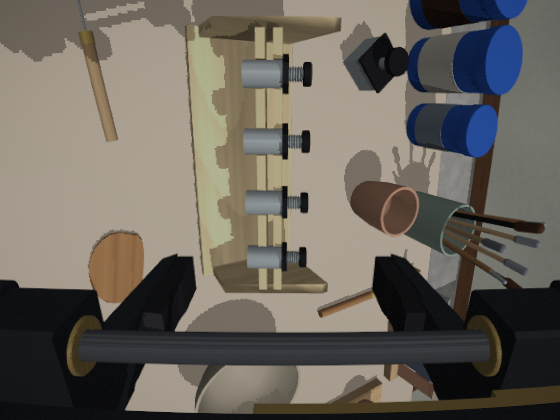

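The wrist view shows the four cutters with rim ends at about (243,74), (244,142), (246,203) and (247,257). The knob ends are at (311,74), (309,142), (307,203) and (305,257). I'll fit the rack pose to these.

```bash
cat >> h.py <<'E'
A=np.radians(28)
def cut(p,i,s,r=0,cam=None):
    x,y,w=p;Rz=R.from_euler('z',w).as_matrix()
    a=Rz@[np.cos(A),0,np.sin(A)];c=np.array([x,y,0])+Rz@[0,[97.5,32.5,-32.5,-97.5][i],95]+a*s
    if r:
        v=cam-c;v-=a*(a@v);c=c+r*v/np.linalg.norm(v)
    return c
E
python3 - <<'E'
from h import *
from scipy.optimize import least_squares
ci={n:ctrl.camera_info(n) for n in("wrist","top")}
W=[(0,-33,13,243,74),(1,-33,13,244,142),(2,-33,13,246,203),(3,-33,13,247,257),(0,33,11.5,311.5,74),(1,33,11.5,309.5,142),(2,33,11.5,307.5,203),(3,33,11.5,305.5,257)]
Tp=[(0,-33,13,233.2,228.6),(1,-33,13,262.8,230),(2,-33,13,292,231.6),(3,-33,13,322,233.4),(0,33,11.5,234,197.5),(1,33,11.5,263.6,199.5),(2,33,11.5,293.4,201),(3,33,11.5,323.5,203)]
def res(p,sets):
    o=[]
    for n,S in sets:
        cam=np.array(ci[n]["T"])[:3,3]
        P=[cut(p,i,s,r,cam) for i,s,r,_,_ in S]
        o.append((proj(n,np.array(P),ci[n])-[q[3:] for q in S]))
    return np.vstack(o).ravel()
for sets in([("wrist",W)],[("top",Tp)],[("wrist",W),("top",Tp)]):
    r=least_squares(res,[560,-20,-.06],args=(sets,),x_scale=[10,10,.05]);print(r.x.round(3),res(r.x,sets).reshape(-1,2).round(1).tolist())
E
```

```text
[ 5.61549e+02 -2.36530e+01 -7.30000e-02] [[-1.2, 0.3], [-0.7, -0.4], [-1.0, -0.7], [-0.4, -0.3], [0.9, 0.9], [0.8, 0.1], [0.8, -0.2], [0.9, 0.2]]
[ 5.64625e+02 -2.26820e+01 -6.20000e-02] [[0.1, -0.9], [-0.2, -0.7], [-0.1, -0.7], [-0.7, -0.9], [0.0, 1.1], [0.3, 0.7], [0.4, 0.8], [0.2, 0.4]]
[ 5.62193e+02 -2.35270e+01 -7.00000e-02] [[-0.9, 0.2], [-0.2, -0.6], [-0.4, -0.9], [0.4, -0.6], [1.2, 0.7], [1.3, -0.1], [1.4, -0.5], [1.6, -0.2], [0.4, -0.1], [0.1, 0.3], [0.2, 0.6], [-0.4, 0.6], [0.5, 1.8], [0.8, 1.7], [0.9, 2.1], [0.7, 1.9]]
```

Emit:
servo_tool:
  commands:
    - [7,12.3,-13.8,0,0,-0.008,-1]
    - [7,12.3,-13.8,0,0,0,-1]
    - [7,12.3,-13.8,0,0,0,-1]
    - [7,12.3,-13.8,0,0,0,-1]
    - [7,12.3,-13.8,0,0,0,-1]
    - [7,12.3,-13.8,0,0,0,-1]
    - [7,12.3,-13.8,0,0,0,-1]
    - [6,12.6,-13.4,0,0,0,-1]
    - [0,0,0,0,0,0,-1]
    - [0,0,0,0,0,0,-1]
    - [0,0,0,0,0,0,-1]

```text
t: 4.03
tcp_pos: [546.0, 75.2, 135.3]
orientation: [0.177, 0.709, 0.662, 0.165]
ft_force: [-0.9, 0.5, -0.0]
grip_width: 88.2
finger_force: 0.0
```

```bash
python3 - <<'E'
from h import *
o=ctrl.get_obs();print(o["t"],o["tcp_pos"].round(1),R.from_quat(np.roll(o["orientation"],-1)).as_matrix().round(3).tolist())
im=ctrl.capture("wrist");p=np.array([562.5,-23.3,-.068])
for s in(-33,33): print(proj("wrist",np.array([cut(p,i,s,12,np.array(ctrl.camera_info("wrist")["T"])[:3,3]) for i in range(4)])).round().tolist())
cv2.imwrite("pics/w2.png",im[:,:,::-1])
E
```

```text
4.0333 [546.   75.2 135.3] [[0.069, 0.88, 0.469], [0.998, -0.061, -0.033], [0.0, 0.47, -0.883]]
[[239.0, 215.0], [243.0, 293.0], [247.0, 358.0], [250.0, 412.0]]
[[335.0, 215.0], [331.0, 293.0], [327.0, 358.0], [323.0, 412.0]]
```

View pics/w2.png

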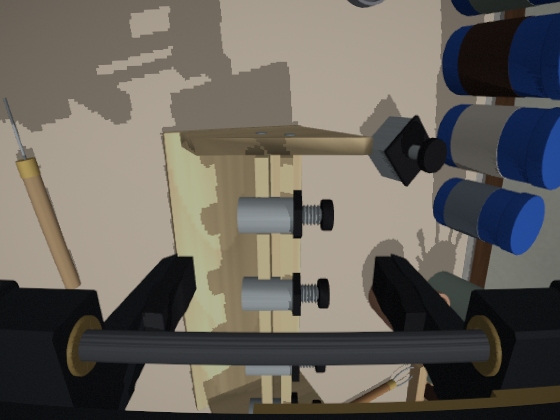

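The wrist view shows the leftmost cutter's rim at (238,215) and knob end at (334,215). That matches the prediction within 1 px, so I descend.

Emit:
servo_tool:
  commands:
    - [3.5,-0.2,-6.7,0,0,0,-1]
    - [3.5,-0.2,-6.7,0,0,0,-1]
    - [3.5,-0.2,-6.7,0,0,0,-1]
    - [3.5,-0.2,-6.7,0,0,0,-1]
    - [3.5,-0.2,-6.7,0,0,0,-1]
    - [3.5,-0.2,-6.7,0,0,0,-1]
    - [3.5,-0.2,-6.7,0,0,0,-1]
    - [3.5,-0.2,-6.7,0,0,0,-1]
    - [0,0,0,0,0,0,-1]
    - [0,0,0,0,0,0,-1]

```text
t: 4.92
tcp_pos: [573.8, 74.3, 80.5]
orientation: [0.177, 0.709, 0.662, 0.165]
ft_force: [-0.6, 0.1, -0.0]
grip_width: 88.3
finger_force: 0.0
```

Emit:
servo_tool:
  commands:
    - [0,0,0,0,0,0,1]
    - [0,0,0,0,0,0,1]
    - [0,0,0,0,0,0,1]
    - [0,0,0,0,0,0,1]
    - [0,0,0,0,0,0,1]
    - [0,0,0,0,0,0,1]
  squeeze: 12

```text
t: 5.42
tcp_pos: [573.8, 74.3, 81.2]
orientation: [0.177, 0.709, 0.662, 0.165]
ft_force: [-0.3, -0.9, 0.1]
grip_width: 50.4
finger_force: 0.0
```

```bash
python3 - <<'E'
from h import *
o=ctrl.get_obs();print(o["grip_width"],o["finger_force"],o["ft_force"])
im=ctrl.capture("wrist")
cv2.imwrite("pics/w3.png",im[:,:,::-1])
E
```

```text
50.356214719547594 0.0 [-0.34741255 -0.92880656  0.09865395]
```

View pics/w3.png

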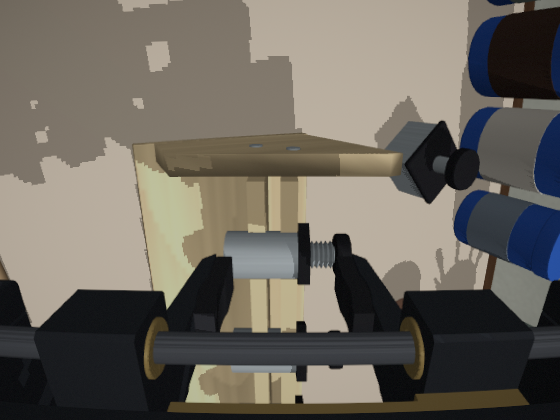

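The picture shows the finger tips at about (230,262) and (340,262), overlapping the cutter ends at row 255 without force. I'll project the tool points to see what is misaligned.

```bash
python3 - <<'E'
from h import *
o=ctrl.get_obs();M=R.from_quat(np.roll(o["orientation"],-1)).as_matrix();t=o["tcp_pos"]
print(o["grip_width"],o["finger_force"],ctrl.tcp_to_grasp)
for b in(0,14,19,40):
  for h in(-25,0,25): print(b,h,proj("wrist",t-b*M[:,2]+h*M[:,1]).round().tolist())
p=np.array([562.5,-23.3,-.068])
for s in(-33,0,33):
  c=cut(p,0,s);print(s,c.round(1),"tool",(M.T@(c-t)).round(1),proj("wrist",c).round().tolist())
im=ctrl.capture("wrist")[210:350,150:430]
cv2.imwrite("pics/w4.png",cv2.resize(im[:,:,::-1],None,fx=2.8,fy=2.8,interpolation=cv2.INTER_CUBIC))
E
```

```text
46.352923280330906 0.0 18.700000000000003
0 -25 [[243.0, 243.0]]
0 0 [[285.0, 243.0]]
0 25 [[328.0, 242.0]]
14 -25 [[240.0, 253.0]]
14 0 [[285.0, 253.0]]
14 25 [[331.0, 253.0]]
19 -25 [[239.0, 257.0]]
19 0 [[285.0, 257.0]]
19 25 [[332.0, 257.0]]
40 -25 [[233.0, 277.0]]
40 0 [[286.0, 278.0]]
40 25 [[338.0, 277.0]]
-33 [540.1  76.   79.5] tool [ -0.7 -30.6 -14.4] [[230.0, 255.0]]
0 [569.1  74.   95. ] tool [ -0.7   2.4 -14.4] [[290.0, 255.0]]
33 [598.2  72.  110.5] tool [ -0.6  35.4 -14.4] [[350.0, 254.0]]
```

View pics/w4.png

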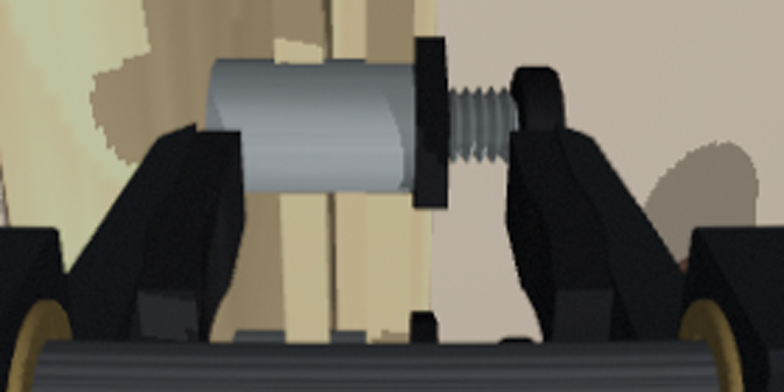

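Without contact at 46 mm, and occluding the barrel top, the fingers must be passing above the cutter. I'll open, go deeper along the tool axis, and squeeze again.

Emit:
servo_tool:
  commands:
    - [0,0,0,0,0,0,-1]
    - [0,0,0,0,0,0,-1]
    - [0,0,0,0,0,0,-1]
    - [0,0,0,0,0,0,-1]
    - [0,0,0,0,0,0,-1]
    - [0,0,0,0,0,0,-1]
    - [0,0,0,0,0,0,-1]

```text
t: 6.1
tcp_pos: [573.8, 74.3, 81.0]
orientation: [0.177, 0.709, 0.662, 0.165]
ft_force: [1.0, 0.6, 0.3]
grip_width: 86.4
finger_force: 0.0
```

Emit:
servo_tool:
  commands:
    - [1.9,-0.1,-3.5,0,0,0,-1]
    - [1.9,-0.1,-3.5,0,0,0,-1]
    - [1.9,-0.1,-3.5,0,0,0,-1]
    - [1.9,-0.1,-3.5,0,0,0,-1]
    - [0,0,0,0,0,0,-1]

```text
t: 6.52
tcp_pos: [581.5, 73.9, 66.1]
orientation: [0.176, 0.709, 0.662, 0.165]
ft_force: [-0.8, 0.2, -0.2]
grip_width: 88.0
finger_force: 0.0
```

```bash
python3 - <<'E'
from h import *
o=ctrl.get_obs();M=R.from_quat(np.roll(o["orientation"],-1)).as_matrix();t=o["tcp_pos"]
print(o["t"],t.round(1),o["grip_width"],o["ft_force"].round(1))
T=np.array(ctrl.camera_info("wrist")["T"]);print("cam in tool",(M.T@(T[:3,3]-t)).round(1),(M.T@T[:3,:3]).round(3).tolist())
a=ctrl.capture("wrist");b=ctrl.capture("top")
top=b[165:265,180:370];top=cv2.resize(top,(780,410),interpolation=cv2.INTER_CUBIC)
print([proj("top",t-k*M[:,2]).round(1).tolist() for k in(0,33)],proj("top",cut(np.array([562.5,-23.3,-.068]),0,0)).round(1))
sc=ctrl.capture("scene")[130:230,180:340]; sc=cv2.resize(sc,(780,488),interpolation=cv2.INTER_CUBIC)
print([proj("scene",t-k*M[:,2]).round(1).tolist() for k in(0,33)],proj("scene",np.array([cut(np.array([562.5,-23.3,-.068]),i,33) for i in range(4)])).round(1).tolist())
cv2.imwrite("pics/s5.png",sc[:,:,::-1])
E
```

```text
6.5167 [581.5  73.9  66.1] 87.98988664104603 [-0.8  0.2 -0.2]
cam in tool [  82.4   -0.8 -180.9] [[-0.0, 0.948, 0.318], [1.0, 0.0, 0.001], [0.0, 0.318, -0.948]]
[[[235.2, 209.1]], [[233.6, 213.6]]] [[234.  212.2]]
[[[313.7, 206.2]], [[314.4, 193.1]]] [[313.7, 195.5], [287.0, 194.2], [260.5, 192.9], [234.2, 191.6]]
```

View pics/s5.png

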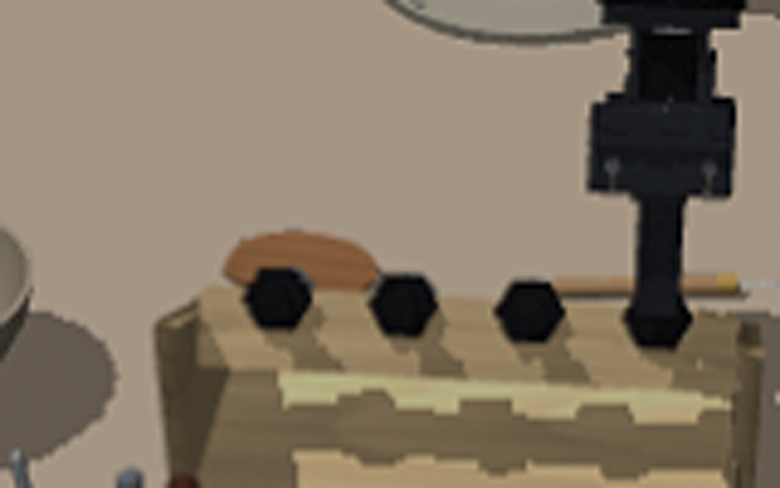

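The scene crop shows the upper finger's end overlapping the leftmost knob, around (660,315). So the fingers are now about level with the cutter axis, and I squeeze.

Emit:
servo_tool:
  commands:
    - [0,0,0,0,0,0,1]
    - [0,0,0,0,0,0,1]
    - [0,0,0,0,0,0,1]
    - [0,0,0,0,0,0,1]
    - [0,0,0,0,0,0,1]
  squeeze: 12

```text
t: 7.08
tcp_pos: [581.5, 73.9, 67.3]
orientation: [0.177, 0.709, 0.662, 0.165]
ft_force: [0.6, -0.7, 2.3]
grip_width: 60.1
finger_force: 12.0
```

Emit:
servo_tool:
  commands:
    - [0,0,0,0,0,0,1]
    - [0,0,0,0,0,0,1]
    - [0,0,0,0,0,0,1]
    - [0,0,0,0,0,0,1]
    - [0,0,0,0,0,0,1]

```text
t: 7.5
tcp_pos: [581.5, 73.9, 67.3]
orientation: [0.177, 0.709, 0.662, 0.165]
ft_force: [-0.7, -0.6, 4.9]
grip_width: 59.6
finger_force: 12.0
```

```bash
python3 - <<'E'
from h import *
o=ctrl.get_obs();print(o["tcp_pos"].round(1),o["grip_width"],o["finger_force"],o["ft_force"].round(1))
im=ctrl.capture("wrist")[210:350,150:430]
cv2.imwrite("pics/w6.png",cv2.resize(im[:,:,::-1],None,fx=2.8,fy=2.8,interpolation=cv2.INTER_CUBIC))
E
```

```text
[581.5  73.9  67.3] 59.62038830700731 12.001699805259705 [-0.7 -0.6  4.9]
```

View pics/w6.png

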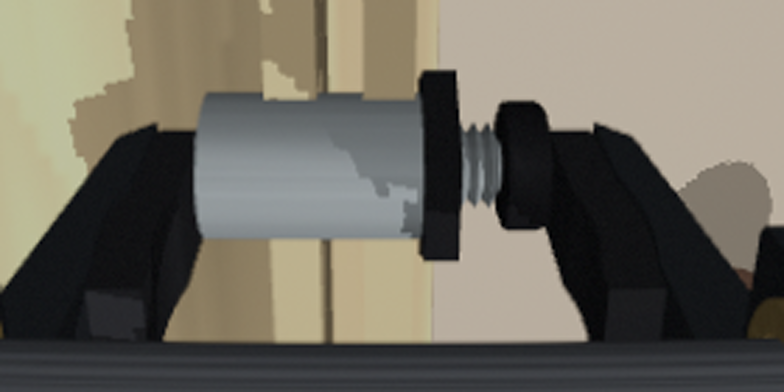

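Rim and knob are gripped cleanly at 12 N, with a width of 59.6 mm (a give of about 6 mm). I release and go on to the second cutter, slightly deeper.

Emit:
servo_tool:
  commands:
    - [0,0,0,0,0,0,-1]
    - [0,0,0,0,0,0,-1]
    - [0,0,0,0,0,0,-1]
    - [0,0,0,0,0,0,-1]
    - [-4.7,0.3,8.8,0,0,0,-1]
    - [-4.7,0.3,8.8,0,0,0,-1]
    - [-4.7,0.3,8.8,0,0,0,-1]
    - [-4.7,0.3,8.8,0,0,0,-1]
    - [0,0,0,0,0,0,-1]
    - [-1.1,-16.2,0,0,0,0,-1]
    - [-1.1,-16.2,0,0,0,0,-1]
    - [-1.1,-16.2,0,0,0,0,-1]
    - [-1.1,-16.2,0,0,0,0,-1]
    - [0,0,0,0,0,0,-1]
    - [4.1,-0.3,-7.7,0,0,0,-1]
    - [4.1,-0.3,-7.7,0,0,0,-1]
    - [4.1,-0.3,-7.7,0,0,0,-1]
    - [4.1,-0.3,-7.7,0,0,0,-1]
    - [4.1,-0.3,-7.7,0,0,0,-1]
    - [0,0,0,0,0,0,-1]

```text
t: 9.22
tcp_pos: [578.8, 9.3, 61.7]
orientation: [0.176, 0.709, 0.662, 0.165]
ft_force: [0.3, 0.9, -0.1]
grip_width: 88.1
finger_force: 0.0
```

Emit:
servo_tool:
  commands:
    - [0,0,0,0,0,0,-1]
    - [0,0,0,0,0,0,1]
    - [0,0,0,0,0,0,1]
    - [0,0,0,0,0,0,1]
    - [0,0,0,0,0,0,1]
    - [0,0,0,0,0,0,1]
    - [0,0,0,0,0,0,1]
  squeeze: 12

```text
t: 9.8
tcp_pos: [579.1, 8.7, 64.4]
orientation: [0.177, 0.709, 0.662, 0.166]
ft_force: [-0.6, 0.1, 5.0]
grip_width: 62.0
finger_force: 12.0
```

Emit:
servo_tool:
  commands:
    - [0,0,0,0,0,0,1]
    - [0,0,0,0,0,0,1]
    - [0,0,0,0,0,0,1]
    - [0,0,0,0,0,0,1]

```text
t: 10.13
tcp_pos: [579.1, 8.7, 64.3]
orientation: [0.177, 0.709, 0.662, 0.166]
ft_force: [-1.6, -0.2, 6.1]
grip_width: 62.0
finger_force: 12.0
```

Emit:
servo_tool:
  commands:
    - [0,0,0,0,0,0,-1]
    - [0,0,0,0,0,0,-1]
    - [0,0,0,0,0,0,-1]
    - [0,0,0,0,0,0,-1]
    - [-4.7,0.3,8.8,0,0,0,-1]
    - [-4.7,0.3,8.8,0,0,0,-1]
    - [-4.7,0.3,8.8,0,0,0,-1]
    - [-4.7,0.3,8.8,0,0,0,-1]
    - [0,0,0,0,0,0,-1]
    - [-1.1,-16.2,0,0,0,0,-1]
    - [-1.1,-16.2,0,0,0,0,-1]
    - [-1.1,-16.2,0,0,0,0,-1]
    - [-1.1,-16.2,0,0,0,0,-1]
    - [0,0,0,0,0,0,-1]
    - [3.8,-0.2,-7.1,0,0,0,-1]
    - [3.8,-0.2,-7.1,0,0,0,-1]
    - [3.8,-0.2,-7.1,0,0,0,-1]
    - [3.8,-0.2,-7.1,0,0,0,-1]
    - [3.8,-0.2,-7.1,0,0,0,-1]
    - [0,0,0,0,0,0,-1]

```text
t: 11.8
tcp_pos: [574.6, -55.2, 61.6]
orientation: [0.176, 0.709, 0.662, 0.165]
ft_force: [-0.2, -0.1, 0.7]
grip_width: 88.0
finger_force: 0.0
```

Emit:
servo_tool:
  commands:
    - [0,0,0,0,0,0,-1]
    - [0,0,0,0,0,0,1]
    - [0,0,0,0,0,0,1]
    - [0,0,0,0,0,0,1]
    - [0,0,0,0,0,0,1]
    - [0,0,0,0,0,0,1]
    - [0,0,0,0,0,0,1]
  squeeze: 12

```text
t: 12.38
tcp_pos: [574.0, -55.6, 63.4]
orientation: [0.177, 0.709, 0.662, 0.165]
ft_force: [-4.2, 0.4, 3.6]
grip_width: 56.5
finger_force: 12.0
```

Emit:
servo_tool:
  commands:
    - [0,0,0,0,0,0,1]
    - [0,0,0,0,0,0,1]
    - [0,0,0,0,0,0,1]
    - [0,0,0,0,0,0,1]

```text
t: 12.72
tcp_pos: [574.1, -55.7, 63.5]
orientation: [0.177, 0.709, 0.662, 0.165]
ft_force: [-6.4, -0.2, 4.7]
grip_width: 56.3
finger_force: 12.0
```

Emit:
servo_tool:
  commands:
    - [0,0,0,0,0,0,-1]
    - [0,0,0,0,0,0,-1]
    - [0,0,0,0,0,0,-1]
    - [0,0,0,0,0,0,-1]
    - [-4.7,0.3,8.8,0,0,0,-1]
    - [-4.7,0.3,8.8,0,0,0,-1]
    - [-4.7,0.3,8.8,0,0,0,-1]
    - [-4.7,0.3,8.8,0,0,0,-1]
    - [0,0,0,0,0,0,-1]
    - [-1.1,-16.2,0,0,0,0,-1]
    - [-1.1,-16.2,0,0,0,0,-1]
    - [-1.1,-16.2,0,0,0,0,-1]
    - [-1.1,-16.2,0,0,0,0,-1]
    - [0,0,0,0,0,0,-1]
    - [3.8,-0.2,-7.1,0,0,0,-1]
    - [3.8,-0.2,-7.1,0,0,0,-1]
    - [3.8,-0.2,-7.1,0,0,0,-1]
    - [3.8,-0.2,-7.1,0,0,0,-1]
    - [3.8,-0.2,-7.1,0,0,0,-1]
    - [0,0,0,0,0,0,-1]

```text
t: 14.38
tcp_pos: [570.5, -119.7, 61.3]
orientation: [0.176, 0.709, 0.662, 0.165]
ft_force: [-0.9, 0.3, -0.2]
grip_width: 88.3
finger_force: 0.0
```

Emit:
servo_tool:
  commands:
    - [0,0,0,0,0,0,-1]
    - [0,0,0,0,0,0,1]
    - [0,0,0,0,0,0,1]
    - [0,0,0,0,0,0,1]
    - [0,0,0,0,0,0,1]
    - [0,0,0,0,0,0,1]
    - [0,0,0,0,0,0,1]
  squeeze: 12

```text
t: 14.97
tcp_pos: [570.6, -120.6, 63.7]
orientation: [0.177, 0.709, 0.662, 0.165]
ft_force: [0.2, -0.2, 3.9]
grip_width: 61.3
finger_force: 12.0
```

Emit:
servo_tool:
  commands:
    - [0,0,0,0,0,0,1]
    - [0,0,0,0,0,0,1]
    - [0,0,0,0,0,0,1]
    - [0,0,0,0,0,0,1]

```text
t: 15.3
tcp_pos: [570.6, -120.6, 63.6]
orientation: [0.177, 0.709, 0.662, 0.165]
ft_force: [-2.5, -0.7, 5.7]
grip_width: 61.2
finger_force: 12.0
```

Gives at 12 N, left to right, are 6.4, 4.0, 9.7 and 4.8 mm, so the third cutter is the tired one. I go back to grip it, and locate the tray meanwhile.

Emit:
servo_tool:
  commands:
    - [0,0,0,0,0,0,-1]
    - [0,0,0,0,0,0,-1]
    - [0,0,0,0,0,0,-1]
    - [0,0,0,0,0,0,-1]
    - [-4.7,0.3,8.8,0,0,0,-1]
    - [-4.7,0.3,8.8,0,0,0,-1]
    - [-4.7,0.3,8.8,0,0,0,-1]
    - [-4.7,0.3,8.8,0,0,0,-1]
    - [0,0,0,0,0,0,-1]
    - [1.1,16.2,0,0,0,0,-1]
    - [1.1,16.2,0,0,0,0,-1]
    - [1.1,16.2,0,0,0,0,-1]
    - [1.1,16.2,0,0,0,0,-1]
    - [0,0,0,0,0,0,-1]
    - [3.8,-0.2,-7.1,0,0,0,-1]
    - [3.8,-0.2,-7.1,0,0,0,-1]
    - [3.8,-0.2,-7.1,0,0,0,-1]
    - [3.8,-0.2,-7.1,0,0,0,-1]
    - [3.8,-0.2,-7.1,0,0,0,-1]
    - [0,0,0,0,0,0,-1]

```text
t: 16.97
tcp_pos: [575.0, -55.7, 60.9]
orientation: [0.176, 0.71, 0.662, 0.165]
ft_force: [0.4, 0.0, -0.6]
grip_width: 88.6
finger_force: 0.0
```

Emit:
servo_tool:
  commands:
    - [0,0,0,0,0,0,-1]
    - [0,0,0,0,0,0,1]
    - [0,0,0,0,0,0,1]
    - [0,0,0,0,0,0,1]
    - [0,0,0,0,0,0,1]
    - [0,0,0,0,0,0,1]
    - [0,0,0,0,0,0,1]
    - [0,0,0,0,0,0,1]
    - [0,0,0,0,0,0,1]
    - [0,0,0,0,0,0,1]
  squeeze: 15

```text
t: 17.8
tcp_pos: [574.1, -55.1, 62.7]
orientation: [0.176, 0.709, 0.662, 0.165]
ft_force: [-4.8, 1.0, 3.6]
grip_width: 53.6
finger_force: 15.0
```

```bash
python3 - <<'E'
from h import *
print([at_z("top",p,29)[:2].round() for p in([90.8,222.2],[164.8,222.2],[160.8,314.6],[84,314.6])])
print([at_z("top",p,3)[:2].round() for p in([94.4,225.5],[158.5,225.5],[156,312.5],[90,312.5])])
E
```

```text
[array([560., 415.]), array([559., 241.]), array([348., 243.]), array([348., 419.])]
[array([556., 416.]), array([555., 262.]), array([352., 260.]), array([352., 415.])]
```

Emit:
servo_tool:
  commands:
    - [-1.4,0.1,2.6,0,0,0,1]
    - [-1.9,0.1,3.5,0,0,0,1]
    - [-2.8,0.2,5.3,0,0,0,1]
    - [-3.8,0.2,7.1,0,0,0,1]
    - [-4.7,0.3,8.8,0,0,0,1]
    - [-4.7,0.3,8.8,0,0,0,1]
    - [-4.7,0.3,8.8,0,0,0,1]
    - [-4.7,0.3,8.8,0,0,0,1]
    - [-4.7,0.3,8.8,0,0,0,1]
    - [-4.7,0.3,8.8,0,0,0,1]
    - [-3,0.2,8,0,0,0,1]
    - [0,0,4,0,0,0,1]
    - [0,0,0,0,0,0,1]

```text
t: 18.88
tcp_pos: [534.1, -53.0, 147.4]
orientation: [0.178, 0.709, 0.662, 0.166]
ft_force: [0.5, 0.2, -1.0]
grip_width: 52.8
finger_force: 15.0
```

```bash
python3 - <<'E'
from h import *
o=ctrl.get_obs();print(o["tcp_pos"].round(1),o["grip_width"],o["finger_force"])
a=ctrl.capture("wrist")
b=ctrl.capture("scene")[130:245,180:350]
cv2.imwrite("pics/c7.png",np.hstack([cv2.resize(a,(400,300)),cv2.resize(b,(400,300),interpolation=cv2.INTER_CUBIC)])[:,:,::-1])
E
```

```text
[534.1 -53.  147.4] 52.77448767776206 14.999466687440872
```

View pics/c7.png

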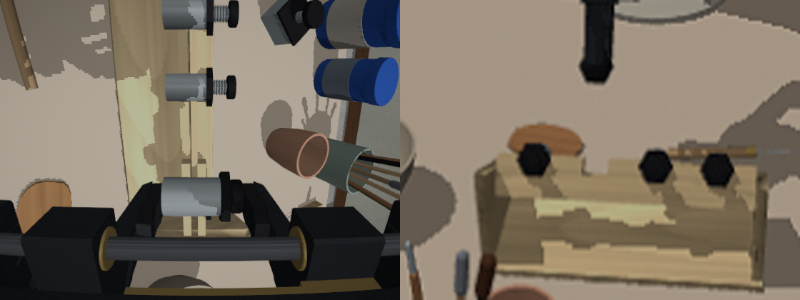

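The third cutter is held between the fingers, at (200,197) in the left half. The other three are still in their notches. Now I carry it to the tray and level the tool.

Emit:
servo_tool:
  commands:
    - [-3,12,0,0,0,0,1]
    - [-5,24,0,0.0033,0.0488,0,1]
    - [-6,29,0,0.0033,0.0488,0,1]
    - [-6,29,0,0.0033,0.0488,0,1]
    - [-6,29,0,0.0033,0.0488,0,1]
    - [-6,29,0,0.0033,0.0488,0,1]
    - [-6,29,0,0.0033,0.0488,0,1]
    - [-6,29,0,0.0033,0.0488,0,1]
    - [-6,29,0,0.0033,0.0488,0,1]
    - [-6,29,0,0.0033,0.0488,0,1]
    - [-6,29,0,0.0033,0.0488,0,1]
    - [-6,29,0,0,0,0,1]
    - [-6,29,0,0,0,0,1]
    - [-4,20,0,0,0,0,1]
    - [-2,6,0,0,0,0,1]
    - [0,0,0,0,0,0,1]
    - [0,0,0,0,0,0,1]

```text
t: 20.4
tcp_pos: [453.8, 327.6, 145.6]
orientation: [0.0, 0.731, 0.682, -0.001]
ft_force: [-0.2, 0.3, -0.7]
grip_width: 52.6
finger_force: 15.0
```

Emit:
servo_tool:
  commands:
    - [0,0,-10,0,0,0,1]
    - [0,0,-18,0,0,0,1]
    - [0,0,-20,0,0,0,1]
    - [0,0,-20,0,0,0,1]
    - [0,0,-18,0,0,0,1]
    - [0,0,-14,0,0,0,1]
    - [0,0,-10,0,0,0,1]
    - [0,0,-6,0,0,0,1]
    - [0,0,-3,0,0,0,1]
    - [0,0,-3,0,0,0,1]
    - [0,0,-3,0,0,0,1]
    - [0,0,0,0,0,0,1]
    - [0,0,0,0,0,0,1]

```text
t: 21.48
tcp_pos: [454.0, 328.3, 21.5]
orientation: [0.0, 0.731, 0.682, 0.0]
ft_force: [-0.2, 0.1, 0.1]
grip_width: 52.7
finger_force: 15.0
```

Emit:
servo_tool:
  commands:
    - [0,0,-2,0,0,0,1]
    - [0,0,-2,0,0,0,1]
    - [0,0,-2,0,0,0,1]
    - [0,0,-2,0,0,0,1]
    - [0,0,-2,0,0,0,1]
    - [0,0,0,0,0,0,1]
    - [0,0,0,0,0,0,1]

```text
t: 22.07
tcp_pos: [453.8, 328.2, 11.0]
orientation: [0.0, 0.731, 0.682, -0.0]
ft_force: [0.8, 0.1, 0.1]
grip_width: 53.0
finger_force: 15.0
```

Emit:
servo_tool:
  commands:
    - [0,0,-2,0,0,0,1]
    - [0,0,-2,0,0,0,1]
    - [0,0,-2,0,0,0,1]
    - [0,0,0,0,0,0,1]

```text
t: 22.4
tcp_pos: [453.6, 328.1, 4.7]
orientation: [-0.0, 0.731, 0.682, -0.001]
ft_force: [0.1, -0.4, -0.2]
grip_width: 53.1
finger_force: 15.0
```

Emit:
servo_tool:
  commands:
    - [0,0,-2,0,0,0,1]
    - [0,0,-2,0,0,0,1]
    - [0,0,0,0,0,0,1]

```text
t: 22.65
tcp_pos: [453.6, 328.1, 0.7]
orientation: [-0.0, 0.731, 0.682, -0.001]
ft_force: [0.1, 0.6, -1.1]
grip_width: 52.7
finger_force: 15.0
```

Emit:
servo_tool:
  commands:
    - [0,0,-2,0,0,0,1]
    - [0,0,-2,0,0,0,1]
    - [0,0,0,0,0,0,1]

```text
t: 22.9
tcp_pos: [453.6, 328.1, -3.3]
orientation: [-0.0, 0.731, 0.682, -0.001]
ft_force: [0.4, -0.1, -0.3]
grip_width: 52.7
finger_force: 15.0
```

Emit:
servo_tool:
  commands:
    - [0,0,-2,0,0,0,1]
    - [0,0,-2,0,0,0,1]
    - [0,0,0,0,0,0,1]

```text
t: 23.15
tcp_pos: [453.7, 328.1, -7.2]
orientation: [-0.0, 0.731, 0.682, -0.001]
ft_force: [-0.0, 0.1, -0.8]
grip_width: 53.0
finger_force: 15.0
```

Emit:
servo_tool:
  commands:
    - [0,0,-2,0,0,0,1]
    - [0,0,0,0,0,0,1]

```text
t: 23.32
tcp_pos: [453.7, 328.2, -9.1]
orientation: [0.0, 0.731, 0.682, -0.0]
ft_force: [0.2, -0.1, -0.1]
grip_width: 53.0
finger_force: 15.0
```

Emit:
servo_tool:
  commands:
    - [0,0,-2,0,0,0,1]
    - [0,0,0,0,0,0,1]

```text
t: 23.48
tcp_pos: [453.7, 328.2, -11.1]
orientation: [0.0, 0.731, 0.682, -0.0]
ft_force: [0.5, 0.3, -1.2]
grip_width: 52.4
finger_force: 15.0
```

Emit:
servo_tool:
  commands:
    - [0,0,-1.5,0,0,0,1]
    - [0,0,0,0,0,0,1]

```text
t: 23.65
tcp_pos: [453.7, 328.2, -12.6]
orientation: [0.0, 0.731, 0.682, -0.0]
ft_force: [0.3, -0.5, -0.2]
grip_width: 52.8
finger_force: 15.0
```

Emit:
servo_tool:
  commands:
    - [0,0,-1.5,0,0,0,1]
    - [0,0,0,0,0,0,1]

```text
t: 23.82
tcp_pos: [453.7, 328.2, -14.1]
orientation: [0.0, 0.731, 0.682, -0.0]
ft_force: [-0.6, 0.5, -0.3]
grip_width: 53.0
finger_force: 15.0
```

Emit:
servo_tool:
  commands:
    - [0,0,-1,0,0,0,1]
    - [0,0,0,0,0,0,1]

```text
t: 23.98
tcp_pos: [453.8, 328.2, -15.0]
orientation: [0.0, 0.731, 0.682, -0.0]
ft_force: [0.2, 0.1, -0.8]
grip_width: 52.9
finger_force: 15.0
```

Emit:
servo_tool:
  commands:
    - [0,0,-1.5,0,0,0,1]
    - [0,0,0,0,0,0,1]

```text
t: 24.15
tcp_pos: [453.9, 328.3, -16.0]
orientation: [0.0, 0.731, 0.682, 0.0]
ft_force: [-2.1, -1.1, 3.4]
grip_width: 53.2
finger_force: 15.0
```

Emit:
servo_tool:
  commands:
    - [0,0,-1.5,0,0,0,1]
    - [0,0,0,0,0,0,1]

```text
t: 24.32
tcp_pos: [454.2, 328.5, -16.7]
orientation: [0.0, 0.731, 0.682, 0.001]
ft_force: [-3.9, -1.8, 10.8]
grip_width: 53.9
finger_force: 15.0
```

Contact with the tray floor. I back off slightly and open gradually.

Emit:
servo_tool:
  commands:
    - [0,0,1,0,0,0,1]
    - [0,0,0,0,0,0,1]
    - [0,0,0,0,0,0,1]
    - [0,0,0,0,0,0,1]
    - [0,0,0,0,0,0,-0.25]
    - [0,0,0,0,0,0,-0.3]
    - [0,0,0,0,0,0,-0.35]
    - [0,0,0,0,0,0,-0.4]
    - [0,0,0,0,0,0,-0.45]
    - [0,0,0,0,0,0,-0.5]
    - [0,0,0,0,0,0,-0.6]
    - [0,0,0,0,0,0,-0.8]
    - [0,0,0,0,0,0,-1]
    - [0,0,0,0,0,0,-1]
    - [0,0,0,0,0,0,-1]
    - [0,0,0,0,0,0,-1]
  squeeze: 4

```text
t: 25.65
tcp_pos: [453.7, 328.2, -17.0]
orientation: [0.0, 0.731, 0.682, -0.0]
ft_force: [-0.6, 0.7, -0.3]
grip_width: 88.1
finger_force: 0.0
```

Emit:
servo_tool:
  commands:
    - [0,0,4,0,0,0,-1]
    - [0,0,8,0,0,0,-1]
    - [0,0,15,0,0,0,-1]
    - [0,0,20,0,0,0,-1]
    - [0,0,25,0,0,0,-1]
    - [0,0,25,0,0,0,-1]
    - [0,0,25,0,0,0,-1]
    - [0,0,20,0,0,0,-1]
    - [0,0,0,0,0,0,-1]
    - [0,0,0,0,0,0,-1]

```text
t: 26.48
tcp_pos: [454.0, 328.4, 126.3]
orientation: [0.0, 0.731, 0.682, 0.001]
ft_force: [0.3, -0.1, 0.1]
grip_width: 88.4
finger_force: 0.0
```

```bash
python3 - <<'E'
from h import *
ci=ctrl.camera_info("wrist");a=ctrl.capture("wrist");cv2.imwrite("pics/w8.png",a[:,:,::-1])
for k in("cutter_a","tray"):
    for f in(ctrl.mark_of,ctrl.boxes_of): print(k,[(np.round(d["point"]).tolist(),at_z("wrist",d["point"],18,ci)[:2].round().tolist(),round(d["confidence"],2)) for d in f("wrist",k)][:6])
ctrl.capture("scene")
print([(np.round(d["point"]).tolist(),round(d["confidence"],2)) for d in ctrl.mark_of("scene","cutter_a")][:6])
# dark blobs (collar/knob) and axis line within the tray in the wrist view: elongated shape
c=proj("wrist",np.array([[454-33,330,18],[454+33,326,18]]),ci).round();print("expected rim,knob px",c.tolist())
for h in(0,16,33):
    pass
y=int(c[:,1].mean()); print("row",y,a[y,int(c[0,0])-25:int(c[1,0])+25:4].mean(-1).round().astype(int).tolist())
E
```

```text
cutter_a [([247.0, 194.0], [420.0, 329.0], 0.67)]
cutter_a [([278.0, 194.0], [448.0, 327.0], 0.7)]
tray [([283.0, 184.0], [453.0, 336.0], 0.63)]
tray [([285.0, 171.0], [456.0, 347.0], 0.76)]
[([288.0, 194.0], 0.69), ([403.0, 189.0], 0.69), ([314.0, 193.0], 0.59), ([237.0, 188.0], 0.45)]
expected rim,knob px [[248.0, 193.0], [322.0, 192.0]]
row 192 [139, 138, 139, 140, 141, 133, 131, 131, 131, 131, 132, 132, 132, 131, 131, 131, 61, 22, 87, 83, 95, 84, 35, 20, 19, 140, 141, 141, 140, 140, 141]
```

The networks put the cutter's rim at (420,329), and the brightness profile shows barrel, collar, spring and knob in line, so it lies level in the tray. The other three show in their notches and the robot is clear.

```bash
python3 -c "
from cell import ctrl
print(ctrl.hand_in())"
```

```text
the job is handed in; nothing more can be done
None
```

I squeezed all four cutters at 12 N (left to right they gave about 6.4, 4.0, 9.7 and 4.8 mm), laid the third, the tired one, on its side in the repair tray, left the other three in their notches, and handed the job in at about 27 s; no verdict was shown.

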